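Push the spare eyepiece through the sprung flap into its parking bay

ROBOT

A 6-joint arm with a two-finger parallel gripper is mounted at the origin on a cart in front of the work surface, level with it; the furniture and walls round the work are solid. World frame = base frame: x ahead of the robot, y to its left, z up, the work surface at z = 0. Lengths are in mm, angles in rad, forces in N, time in s.
With the tool pointing down it reaches from about 350 to 850 mm from the base axis. Payload 8.1 kg.
Tool frame: the origin (TCP) lies on the front face of the gripper's body, between the roots of the fingers; the fingertips stand 84 mm ahead of it and the grasp point (between the pads) lies 65 mm ahead of it; z points along the fingers, y is the line along which they close (so a half turn about z gives the same grasp; the last joint's range is limited). The gripper opens to 93 mm and grips with 3 to 60 N. Pads are 15 mm wide; open, the fingers measure 128 mm over their backs; the gripper's body (75 mm by 188 mm) begins 65 mm behind the grasp point.
Start: joints at [-1.39, 0.13, 1.488, -0, 1.523, -0.085], TCP at [157.629, -578.929, 302.735] pointing down, gripper open.
Joint ranges: [-2.96, 2.96], [-0.89, 2.26], [0.02, 2.5], [-1.34, 4.48], [0, 2.73], [-2.66, 2.66]. Speed limits (rad/s): [2.39, 2.39, 2.79, 3.14, 3.14, 3.14].

INTERFACE

Orientations are given as a unit quaternion [x, y, z, w].
In Python, from station import arm gives the robot as it stands.
- The arm moves only by the tool carry_out, never from a script. Its argument "moves" is a list of rows, each a list of 4 numbers: the shift along the tool's x, y, z in mm, then the turn about the tool's z in rad. In form: [[x, y, z, roll], ...]. A call has 1 to 5 rows; each row shifts and turns the commanded pose from where the row before left it, along the tool's axes as they then stand; what a row does not reach is not made up. A row lasts 1/12 s, in which the tool goes at most 41.7 mm and 7.16 degrees, less where a joint would pass 70% of its speed; a pose out of reach is approached as far as the arm can. A call with a gripper value outside its range is refused whole. "hand" is the finger opening in mm, from 0 to 93, set as the call begins (left out, the last holds). The fingers move at their own pace and stop on an object; "force" is the grip in N (left out, the last holds). Time passes only in rows, so rows that do not move let the fingers close. It gives the time, the measured TCP pose, the force, the opening and the grip force at its end, in the units of the state.
- arm.observe(): the state, without advancing time (a new reading comes with each control period).
- arm.capture(name): name is "scene" or "top" or "wrist"; returns a dict with "frame" (400x640x3 uint8, blue, green, red), "fovy" (degrees; the focal length in pixels is half the picture's height over the tangent of half this angle, whatever the lens; pixels are square), "cx", "cy" (the principal point, pixels), "rvec" (rotation vector, rad) and "tvec" (3), from world to camera coordinates, as OpenCV has them. Camera axes: x right, y down, z forward; pixel columns grow to the right and rows downward; lengths in mm; the calibration is good to about 2 mm. A picture is of the moment at which its call begins. There is no depth.
- arm.hand_in(): hands the job in; it is judged then, once.
The state is a dict: "t": time; "q": joint angles; "joint_vel": joint speeds; "joint_torque": joint torques, N m; "tool_pos": TCP position; "orientation": TCP orientation; "force": force on the tool from outside, world axes, zero at the start; "moment": the same for the moment, N m; "grip_width": finger opening in mm; "finger_force": force on a finger pad.
Only numpy, scipy, OpenCV 4.12 (cv2) and the standard library are available. Lean on these libraries where they do the work, as an engineer would, in place of code of your own. Each camera call takes 0.05 s, during which the arm holds its last target. There are 200 camera calls.

TASK

Put the spare microscope eyepiece away in its bay without grasping it: push the sprung flap open with one finger, and with the other finger, close behind so that the flap has no time to close, gently push the eyepiece standing through the gateway, far enough in that the flap shuts by itself behind it. Do not shove the flap open with the eyepiece, do not pinch, lift or tip the eyepiece, and leave the beaker and the two bottles alone.

Things in the scene. Friction and masses are not known exactly. Their poses are not given: they have to be found in the camera images.
- bay: fixed parking bay: grey base plate 4 mm thick, 385 x 176 mm, on the worktop, with an open-topped pen of white walls at one end and a bare apron at the other. Origin on the worktop, mid-gateway; x axis points level through the gateway into the pen, y left of that, z up. Plate spans x -170 to 215 mm; its top, at z 4 mm, is the floor the eyepiece slides on, without a sill
- gateway (a point): mid-gateway on the floor, bay x 0, y 0, z 4 mm; axes as the bay's. The front wall stands at bay x -3 to 3 mm; the gateway in it is open from y -46 to 46 mm but for the flap. Nothing lies overhead: fingers can come down from above and travel through the gateway
- pen_floor (a point): centre of the pen's floor, bay x 105, y 0, z 4 mm; axes as the bay's. The pen is clear inside from bay x 3 to 207 mm and y -80 to 80 mm, open at the top; its walls are 6 mm thick, tops 51 mm above the worktop
- flap (a joint): flap's opening angle, rad: 0 shut, at most 1.6. It opens only inward, to bay +x, about an upright pin at bay x 0, y -42 mm. A spring shuts it in about a second: 0.007 Nm at 0, 0.026 Nm at 1.6 rad (under 1 N at a finger 40 mm from the pin). A finger that pushes it along the bay's centre line slips past its free edge 68 mm beyond the gateway; then it swings back against what follows
- flap_edge (a point): middle of the flap's free edge, 80 mm from the hinge pin, 27 mm above the worktop. The flap is an upright aluminium plate 76 mm wide, 40 mm high (7 to 47 mm above the worktop), 4 mm thick, with a dark strip on its free edge. y axis: along the flap from the pin to the free edge; x: normal to the plate, into the pen when shut
- eyepiece: the spare microscope eyepiece, a black round stub 38 mm in diameter and 56 mm high, about 0.11 kg (0.08 to 0.16), standing loose and upright on the apron 85 to 135 mm before the gateway, at most 25 mm off its centre line. Origin at the centre of its underside, z up
- small_bottle: a bystander: small reagent bottle with a black cap, 47 mm in diameter, 102 mm high, loose on the worktop beside the bay. Origin at the centre of its underside
- dropper_bottle: a bystander: amber dropper bottle with a black teat, 30 mm in diameter, 93 mm high, loose on the worktop beside the bay. Origin at the centre of its underside
- beaker: a bystander: small glass beaker, 60 mm in diameter, 62 mm high, loose on the worktop beside the bay. Origin at the centre of its underside
There are look-alikes about, which are no part of the job. What is shaped like the eyepiece but pink, purple or yellow is not meant.

How it is judged (in metres and radians):
On the way, in this order (a step that is already met when the one before it is completed fails the run):
1. a finger has pushed the flap open (more than 0.4 rad, finger on it) while the eyepiece's centre is still before the gateway (value of joint flap above 0.4 rad and contact force between the fingers and flap above 0.03 N and x of eyepiece in the frame of bay below 0 m), for 0.05 s.
2. the eyepiece's centre goes through the gateway (more than 20 mm past it) with the flap kept open (more than 0.4 rad) (value of joint flap above 0.4 rad and x of eyepiece in the frame of bay above 0.02 m), for 0.05 s.
At the end, for the whole second after the job is handed in: the eyepiece stands upright (within 0.1 rad) and at rest on the bay's floor, inside the pen, and the flap has shut behind it (under 0.06 rad) (value of joint flap below 0.06 rad and x of eyepiece in the frame of bay between 0.022 and 0.2 m and y of eyepiece in the frame of bay between -0.075 and 0.075 m and height (world z) of eyepiece between 0 and 0.01 m and angle between eyepiece's own z axis and vertical below 0.1 rad and linear speed of eyepiece below 0.01 m/s); the robot touches nothing.
It fails at once if the flap is shoved open with the eyepiece (they press on each other in or before the gateway with the flap open less than 0.35 rad) (contact force between eyepiece and flap above 0.15 N and value of joint flap below 0.35 rad and x of eyepiece in the frame of bay below 0.03 m).
It fails at once if the eyepiece is lifted more than 12 mm off the floor of the bay (height (world z) of eyepiece above 0.016 m).
It fails at once if the eyepiece is tipped more than 0.35 rad (angle between eyepiece's own z axis and vertical above 0.35 rad).
It fails at once if the eyepiece is pinched or pushed roughly (more than 15 N from the fingers) (contact force between the fingers and eyepiece above 15 N).
It fails at once if the beaker or one of the two bottles is moved more than 15 mm (distance of any of small_bottle, dropper_bottle, beaker from where it was at the start of the episode above 0.015 m).
It also fails if it takes over 42 s, if anything falls off the work surface, if the arm or the gripper's body presses on something with over 40 N, if the wrist force passes 120 N, or if a joint passes its speed limit or range.

## Working session

There is one attempt and no reset: what is moved stays moved. The work goes in short steps, Python scripts to look and compute and a tool call to move; the robot and the scene stay as the last step left them, time stands still between calls to the robot, and variables do not carry over. Pictures are saved under pics/ and viewed, at most 10 in all, crops included, and the job is handed in when it is done.

Besides the shell and the picture viewer there is one more tool, called after ">>>" by a JSON object that holds its "name" and its "arguments". carry_out: Moves the arm, as the interface text tells. Its arguments: {"type":"object","properties":{"moves":{"type":"array"},"hand":{"type":"number"},"force":{"type":"number"}},"required":["moves"]}

```bash
mkdir -p pics; ls
cat > h.py <<'E'
import cv2,numpy as np
from station import arm
def cap(n,f):
    c=arm.capture(n); cv2.imwrite('pics/'+f,c['frame']); return c
def K(c):
    f=200/np.tan(np.radians(c['fovy']/2)); return np.array([[f,0,c['cx']],[0,f,c['cy']],[0,0,1.]])
def ray(c,px,z):
    R=cv2.Rodrigues(np.array(c['rvec'],float))[0];t=np.array(c['tvec'],float).ravel()
    d=R.T@np.linalg.inv(K(c))@np.array([px[0],px[1],1.]);o=-R.T@t
    return o+d*(z-o[2])/d[2]
def proj(c,P):
    return cv2.projectPoints(np.array(P,float).reshape(-1,3),np.array(c['rvec'],float),np.array(c['tvec'],float),K(c),None)[0].reshape(-1,2)
E
python3 - <<'E'
from h import *
import pickle
s={}
for n in ('top','scene'):
    s[n]=cap(n,n+'1.png'); c=s[n]; print(n,c['fovy'],c['cx'],c['cy'],-cv2.Rodrigues(np.array(c['rvec'],float))[0].T@np.array(c['tvec'],float).ravel())
pickle.dump(s,open('s.pkl','wb')); print(arm.observe())
E
```

```text
pics
top 46.41107499871904 327.3767030460107 204.18357302689276 [477.40501425 -38.81640603 964.19906359]
scene 48.23698275259748 325.9929278736441 194.9526622251151 [169.96061696 460.7415391  844.94874833]
{'t': 0.1, 'q': array([-1.39041650e+00,  1.31130192e-01,  1.48914964e+00,  2.71385942e-05,
        1.52298854e+00, -8.54008852e-02]), 'joint_vel': array([-0.00034254, -0.00171879, -0.00182781,  0.00095841,  0.0002095 ,
       -0.00046428]), 'joint_torque': array([ 1.19685981e-03, -5.61337566e+01, -4.93097270e+01,  7.69093819e-02,
        2.92290375e-02, -6.18397826e-05]), 'tool_pos': array([ 157.56082334, -578.56559064,  301.77699919]), 'orientation': array([ 9.91182803e-01,  1.32498861e-01, -2.62365716e-05, -8.37558041e-04]), 'force': array([-0.13983116,  0.41626252, -0.27449817]), 'moment': array([ 0.026135  , -0.05257027, -0.02856477]), 'finger_force': 0.0, 'grip_width': 92.82221750142637}
```

View pics/top1.png

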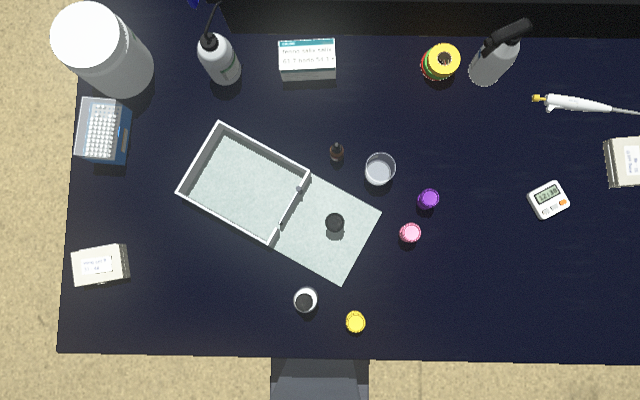

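View pics/scene1.png

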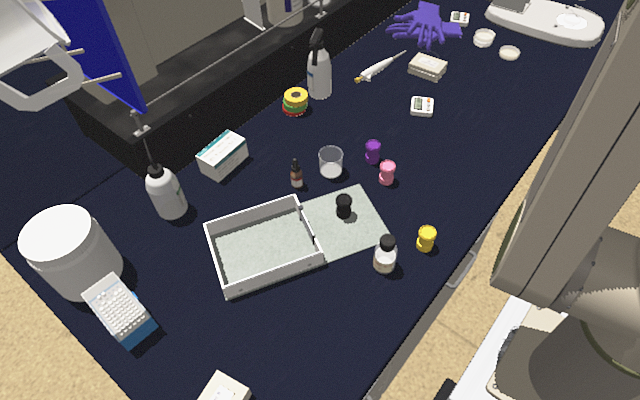

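Candidates in the top view are the black stub at (335,223) on the apron, purple (428,199), pink (410,233), yellow (355,322) and the small bottle's black cap (305,299). I choose the black stub on the apron and check it in an enlarged crop.

Run:
```python
from h import *
i=cv2.imread('pics/top1.png')[110:310,165:425]
cv2.imwrite('pics/crop1.png',cv2.resize(i,None,fx=3,fy=3,interpolation=cv2.INTER_CUBIC))
```

```text
(no output)
```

View pics/crop1.png

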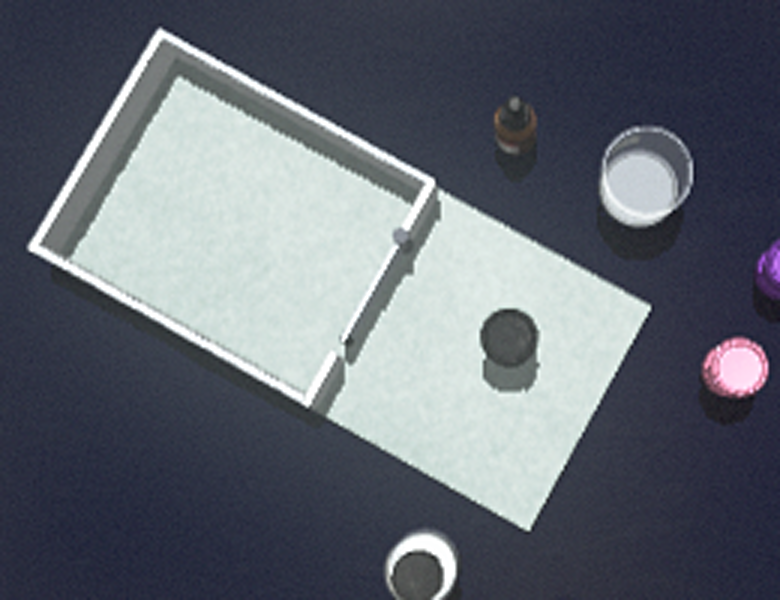

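```bash
cat > fit.py <<'E'
from h import *
import pickle
from scipy.optimize import least_squares
c=pickle.load(open('s.pkl','rb'))['top']
px=lambda u,v:(u/3+165-1/3,v/3+110-1/3)
B=[(-170,-88,4),(-170,88,4),(213,-86,51),(213,86,51),(-3,86,51),(-3,-86,51),(0,-42,51)]
P=[(651,307),(529,530),(160,30),(30,247),(308,405),(435,182),(402,236)]
W=np.array([ray(c,px(*p),b[2]) for p,b in zip(P,B)])
b=np.array(B,float)
def T(p,b): 
    a=p[2];return np.c_[p[0]+np.cos(a)*b[:,0]-np.sin(a)*b[:,1],p[1]+np.sin(a)*b[:,0]+np.cos(a)*b[:,1]]
r=least_squares(lambda p:(T(p,b)-W[:,:2]).ravel(),[500,0,1.0],loss='soft_l1',f_scale=3)
p=r.x;print(p,'\n',(T(p,b)-W[:,:2]).round(1))
def inv(w): 
    d=w[:2]-p[:2];a=p[2];return np.array([np.cos(a)*d[0]+np.sin(a)*d[1],-np.sin(a)*d[0]+np.cos(a)*d[1]])
if __name__=='__main__':
    for n,q,z in [('eye',(509,337),60),('eyeL',(481,337),60),('eyeR',(538,337),60),('beaker',(647,172),62),('drop',(516,104),93),('small',(418,575),102),('pink',(737,367),56)]:
        w=ray(c,px(*q),z);print(n,w.round(1),inv(w).round(1))
E
python3 fit.py
```

```text
[571.83521711  50.9652695    1.07932047] 
 [[ 0.2 -1.9]
 [-1.9 -0.4]
 [ 2.7  1.3]
 [-0.4  2.9]
 [-1.8 -0.1]
 [ 1.2 -2. ]
 [ 0.3  0.5]]
eye [542.5 -41.   60. ] [-95.  -17.6]
eyeL [542.2 -22.9  60. ] [-79.1  -8.7]
eyeR [542.9 -59.8  60. ] [-111.3  -26.7]
beaker [ 652.  -129.3   62. ] [-121.1 -155.8]
drop [688.5 -42.8  93. ] [ -27.7 -147.1]
small [393.9  11.7 102. ] [-118.6  138.3]
pink [ 526. -189.   56.] [-233.1  -72.8]
```

The picture confirms the black, round, 37 mm wide stub at crop (509,337). It sits at bay (-95,-18), and the flap pin is at (402,236). I'll move above it at height and take a closer look there.

>>> {"name": "carry_out", "arguments": {"moves": [[25, -20, 0, 0], [25, -20, 0, 0], [25, -20, 0, 0], [25, -20, 0, 0], [25, -20, 0, 0]], "hand": 93}}

```text
t: 0.52
tool_pos: [252.4, -448.1, 302.2]
orientation: [0.991, 0.132, -0.0, -0.0]
force: [1.0, 0.3, -0.3]
grip_width: 92.9
finger_force: 0.0
```

>>> {"name": "carry_out", "arguments": {"moves": [[26, -21, 0, 0], [26, -21, 0, 0], [26, -21, 0, 0], [26, -21, 0, 0], [26, -21, 0, 0]]}}

```text
t: 0.93
tool_pos: [350.3, -312.6, 302.4]
orientation: [0.991, 0.132, -0.0, -0.0]
force: [-0.0, -0.1, -0.3]
grip_width: 93.1
finger_force: 0.0
```

>>> {"name": "carry_out", "arguments": {"moves": [[26, -21, 0, 0], [26, -21, 0, 0], [26, -21, 0, 0], [26, -21, 0, 0], [26, -21, 0, 0]]}}

```text
t: 1.35
tool_pos: [448.2, -177.0, 302.4]
orientation: [0.991, 0.133, -0.0, -0.0]
force: [-0.6, -0.3, 1.0]
grip_width: 92.9
finger_force: 0.0
```

>>> {"name": "carry_out", "arguments": {"moves": [[25, -21, 0, 0], [25, -21, 0, 0], [25, -21, 0, 0], [25, -21, 0, 0], [22, -18, 0, 0]]}}

```text
t: 1.77
tool_pos: [539.2, -46.2, 302.3]
orientation: [0.991, 0.133, -0.0, -0.0]
force: [-0.2, 0.1, -0.2]
grip_width: 92.7
finger_force: 0.0
```

Run:
```python
from h import *
import pickle
c=cap('wrist','w1.png');pickle.dump(c,open('w.pkl','wb'))
o=arm.observe();print(o['t'],o['tool_pos'],o['orientation'],o['q'])
```

```text
1.8167 [540.96430057 -42.84332855 302.15743452] [ 9.91011974e-01  1.33765633e-01  5.33264805e-04 -1.31858674e-03] [-0.17506448 -0.02476784  1.64991785  0.00284089  1.51622949  1.12724134]
```

View pics/w1.png

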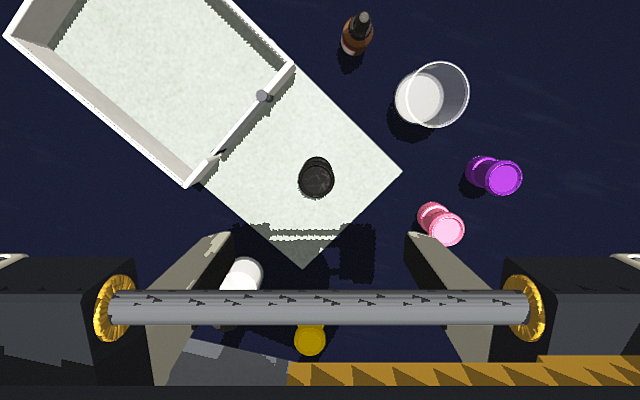

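The wrist view shows the eyepiece's top at about (316,181), the flap pin at (262,96), the front wall's top corners at (293,67) and (190,187), and the apron corners at (402,172) and (302,269).

Run:
```python
from fit import *
w=pickle.load(open('w.pkl','rb'))
for n,q,z in [('eye',(316,181),60),('L',(298,181),60),('R',(334,181),60),('pin',(262,96),51),('c1',(294,67),51),('c2',(190,187),51),('a1',(402,172),4),('a2',(302,269),4)]:
    v=ray(w,q,z);print(n,v.round(1),inv(v).round(1))
```

```text
[571.83521711  50.9652695    1.07932047] 
 [[ 0.2 -1.9]
 [-1.9 -0.4]
 [ 2.7  1.3]
 [-0.4  2.9]
 [-1.8 -0.1]
 [ 1.2 -2. ]
 [ 0.3  0.5]]
eye [542.8 -42.5  60. ] [-96.1 -18.6]
L [538. -25.  60.] [-82.9  -6. ]
R [547.7 -60.1  60. ] [-109.3  -31.1]
pin [608.4  29.9  51. ] [ -1.3 -42.2]
c1 [642.2   6.3  51. ] [ -6.1 -83.1]
c2 [499.9  82.3  51. ] [-6.3 78.2]
a1 [ 568.7 -139.9    4. ] [-169.8  -87.3]
a2 [416.1 -58.    4. ] [-169.6   85.9]
```

>>> {"name": "carry_out", "arguments": {"moves": [[1, -1, 20, 0], [1, 0, 30, 0], [0, 0, 30, 0], [0, 0, 30, 0], [0, 0, 30, 0]]}}

```text
t: 2.23
tool_pos: [539.9, -46.6, 161.1]
orientation: [0.991, 0.133, -0.0, -0.0]
force: [-0.1, 0.1, -0.3]
grip_width: 92.9
finger_force: 0.0
```

>>> {"name": "carry_out", "arguments": {"moves": [[0, 0, 25, 0], [0, 0, 20, 0], [0, 0, 14, 0], [0, 0, 6, 0], [0, 0, 0, 0]]}}

```text
t: 2.65
tool_pos: [538.8, -46.5, 95.7]
orientation: [0.991, 0.132, -0.002, -0.001]
force: [-0.1, -0.5, 0.0]
grip_width: 93.3
finger_force: 0.0
```

>>> {"name": "carry_out", "arguments": {"moves": [[0, 0, 0, 0], [0, 0, 0, 0], [0, 0, 0, 0], [0, 0, 0, 0], [0, 0, 0, 0]], "hand": 62}}

```text
t: 3.07
tool_pos: [540.8, -46.8, 98.6]
orientation: [0.991, 0.132, 0.001, 0.0]
force: [-0.4, -0.3, 0.7]
grip_width: 64.8
finger_force: 0.0
```

>>> {"name": "carry_out", "arguments": {"moves": [[2, -5, 0, 0], [2, -5, 0, 0], [0, -3, 0, 0], [0, -3, 0, 0], [0, -4, 0, 0]]}}

```text
t: 3.48
tool_pos: [538.9, -26.0, 97.8]
orientation: [0.991, 0.133, 0.0, 0.0]
force: [0.7, -1.5, -0.3]
grip_width: 61.9
finger_force: 0.3
```

>>> {"name": "carry_out", "arguments": {"moves": [[0, -5, 0, 0], [0, -5, 0, 0], [0, -5, 0, 0], [0, -5, 0, 0], [0, -5, 0, 0]]}}

```text
t: 3.9
tool_pos: [532.1, -1.7, 97.7]
orientation: [0.991, 0.133, -0.0, -0.0]
force: [-0.6, 0.0, 0.8]
grip_width: 61.8
finger_force: 0.4
```

Run:
```python
from h import *
import pickle
c=cap('top','t2.png');i=c['frame'][110:310,165:425]
cv2.imwrite('pics/crop2.png',cv2.resize(i,None,fx=3,fy=3,interpolation=cv2.INTER_CUBIC))
c=cap('wrist','w2.png');pickle.dump(c,open('w.pkl','wb'))
o=arm.observe();print(o['t'],o['tool_pos'],o['force'])
```

```text
4.0 [532.0009592   -1.43044931  97.65665242] [-0.17003131 -0.36901268 -0.03984482]
```

View pics/w2.png

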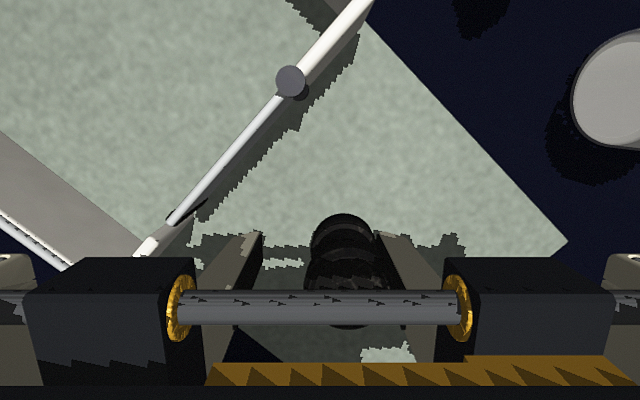

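>>> {"name": "carry_out", "arguments": {"moves": [[0, 4, 0, 0], [0, 4, 0, 0], [0, 4, 0, 0], [0, 0, 0, 0], [0, 0, 0, 0]], "hand": 80}}

```text
t: 4.42
tool_pos: [535.6, -14.4, 97.7]
orientation: [0.991, 0.132, -0.0, -0.0]
force: [-0.7, 0.6, 0.1]
grip_width: 79.9
finger_force: 0.0
```

>>> {"name": "carry_out", "arguments": {"moves": [[0, 0, 0, 0.1], [0, 0, 0, 0.11], [0, 0, 0, 0.11], [0, 0, 0, 0.11], [0, 0, 0, 0.11]]}}

```text
t: 4.83
tool_pos: [535.4, -13.9, 97.7]
orientation: [0.99, -0.14, -0.0, -0.0]
force: [-0.3, 0.1, 0.4]
grip_width: 79.9
finger_force: 0.0
```

>>> {"name": "carry_out", "arguments": {"moves": [[0, 0, 0, 0.11], [0, 0, 0, 0.107], [0, 0, 0, 0], [0, 0, 0, 0], [0, 0, 0, 0]]}}

```text
t: 5.25
tool_pos: [535.5, -13.9, 97.7]
orientation: [0.97, -0.241, -0.0, -0.0]
force: [0.4, 0.3, 0.2]
grip_width: 80.1
finger_force: 0.0
```

Run:
```python
from h import *
from fit import p,inv
from scipy.spatial.transform import Rotation as R
c=cap('wrist','w3.png')
o=arm.observe();print(o['t'],o['tool_pos'],inv(o['tool_pos']),R.from_quat(o['orientation']).as_matrix()[:,1],o['force'])
a=p[2];print(proj(c,[[p[0]+np.cos(a)*x-np.sin(a)*y,p[1]+np.sin(a)*x+np.cos(a)*y,60] for x,y in [(-73.7,2),(-73.7+19,2),(-73.7-19,2),(-73.7,2-19),(-73.7,21)]]))
```

```text
[571.83521711  50.9652695    1.07932047] 
 [[ 0.2 -1.9]
 [-1.9 -0.4]
 [ 2.7  1.3]
 [-0.4  2.9]
 [-1.8 -0.1]
 [ 1.2 -2. ]
 [ 0.3  0.5]]
5.3 [535.45512125 -13.85910102  97.72210291] [-74.32035471   1.48164274] [-4.69124139e-01 -8.83132234e-01 -1.81857607e-05] [-0.08095476 -0.95296382  0.41207801]
[[317.60678551 295.1121612 ]
 [271.29044554 294.88539684]
 [363.90159093 295.33882014]
 [317.83288595 252.32936617]
 [317.39668405 334.8676241 ]]
```

View pics/w3.png

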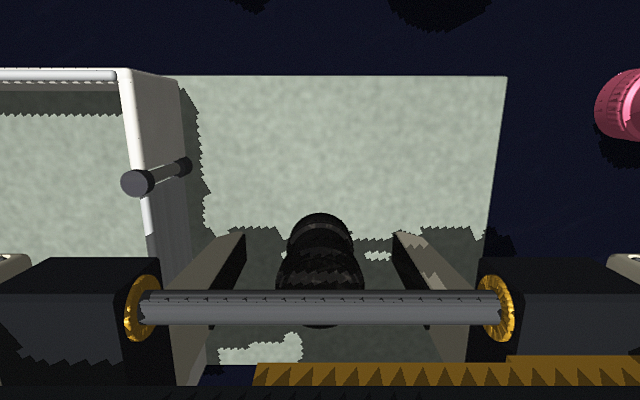

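The eyepiece is centred between the fingers, its top at about (320,240), and the gripper is square to the gateway. I'll narrow the opening to 46 mm, which leaves 8 mm of slack, and go through.

>>> {"name": "carry_out", "arguments": {"moves": [[0, 0, 0, 0], [0, 0, 0, 0], [0, 0, 0, 0], [0, 0, 0, 0], [0, 0, 0, 0]], "hand": 46}}

```text
t: 5.72
tool_pos: [535.5, -13.8, 97.8]
orientation: [0.97, -0.243, 0.0, -0.0]
force: [0.8, -0.4, -0.2]
grip_width: 51.4
finger_force: 0.0
```

>>> {"name": "carry_out", "arguments": {"moves": [[0, -3, 0, 0], [0, -4, 0, 0], [0, -6, 0, 0], [0, -7, 0, 0], [0, -8, 0, 0]]}}

```text
t: 6.13
tool_pos: [549.0, 11.5, 97.7]
orientation: [0.97, -0.243, -0.0, 0.0]
force: [-0.7, -0.8, -0.1]
grip_width: 45.9
finger_force: 0.4
```

>>> {"name": "carry_out", "arguments": {"moves": [[0, -8, 0, 0], [0, -8, 0, 0], [0, -8, 0, 0], [0, -8, 0, 0], [0, -8, 0, 0]]}}

```text
t: 6.55
tool_pos: [567.9, 46.9, 97.8]
orientation: [0.97, -0.243, -0.0, 0.0]
force: [-1.0, -2.4, 1.0]
grip_width: 46.2
finger_force: 0.9
```

Run:
```python
from h import *
from fit import inv
c=cap('wrist','w4.png');c=cap('scene','s4.png')
i=c['frame'][170:310,190:430];i=cv2.resize(i,None,fx=2.6,fy=2.6)
w=cv2.imread('pics/w4.png');cv2.imwrite('pics/m4.png',cv2.resize(np.vstack([w[:,:624],i[:,:624]]),None,fx=.78,fy=.78))
o=arm.observe();print(o['t'],inv(o['tool_pos']),o['force'],o['grip_width'],o['finger_force'])
```

```text
[571.83521711  50.9652695    1.07932047] 
 [[ 0.2 -1.9]
 [-1.9 -0.4]
 [ 2.7  1.3]
 [-0.4  2.9]
 [-1.8 -0.1]
 [ 1.2 -2. ]
 [ 0.3  0.5]]
6.65 [-4.87201702  1.66418092] [ 0.55816063 -0.26303716  0.17699374] 46.156085198402906 0.24265754493171698
```

View pics/m4.png

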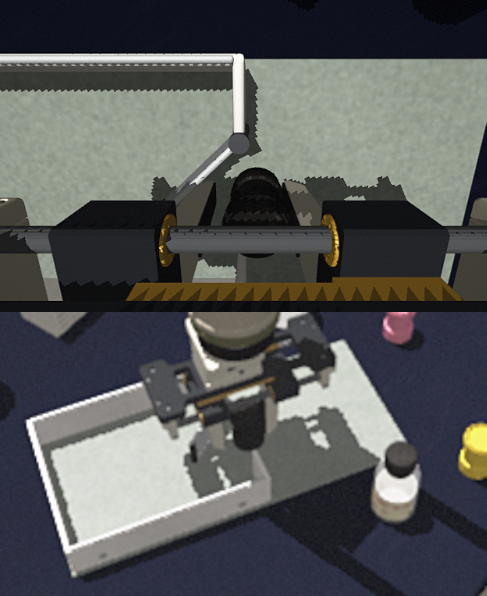

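The flap is held open about 45° by the lead finger (flap at (210,165)). The eyepiece stands against the trailing finger, just before the gateway. Continuing.

>>> {"name": "carry_out", "arguments": {"moves": [[0, -7, 0, 0], [0, -9, 0, 0], [0, -10, 0, 0], [0, -10, 0, 0], [0, -10, 0, 0]]}}

```text
t: 7.07
tool_pos: [589.7, 87.7, 97.7]
orientation: [0.97, -0.243, 0.0, -0.0]
force: [-0.9, -0.8, 0.5]
grip_width: 45.8
finger_force: 0.3
```

>>> {"name": "carry_out", "arguments": {"moves": [[0, -10, 0, 0], [0, -10, 0, 0], [0, -10, 0, 0], [0, -10, 0, 0], [0, -10, 0, 0]]}}

```text
t: 7.48
tool_pos: [613.4, 131.7, 97.8]
orientation: [0.97, -0.243, 0.0, 0.0]
force: [0.3, -0.9, 1.0]
grip_width: 45.6
finger_force: 0.6
```

>>> {"name": "carry_out", "arguments": {"moves": [[0, -10, 0, 0], [0, -10, 0, 0], [0, -8, 0, 0], [0, -6, 0, 0], [0, -4, 0, 0]]}}

```text
t: 7.9
tool_pos: [631.1, 165.1, 97.7]
orientation: [0.97, -0.243, 0.0, -0.0]
force: [-0.3, -1.5, 0.1]
grip_width: 46.2
finger_force: 0.5
```

>>> {"name": "carry_out", "arguments": {"moves": [[0, 0, 0, 0], [0, 0, 0, 0], [0, 0, 0, 0], [0, 0, 0, 0], [0, 0, 0, 0]]}}

```text
t: 8.32
tool_pos: [630.7, 163.9, 97.8]
orientation: [0.97, -0.243, -0.0, 0.0]
force: [-0.2, 0.1, 0.5]
grip_width: 46.1
finger_force: 0.0
```

Run:
```python
from h import *
from fit import inv
c=cap('wrist','w5.png');c=cap('scene','s5.png')
i=c['frame'][170:310,190:430];i=cv2.resize(i,None,fx=2.6,fy=2.6)
w=cv2.imread('pics/w5.png');cv2.imwrite('pics/m5.png',cv2.resize(np.vstack([w[:,:624],i[:,:624]]),None,fx=.78,fy=.78))
o=arm.observe();print(o['t'],inv(o['tool_pos']),o['force'],o['grip_width'],o['finger_force'])
```

```text
[571.83521711  50.9652695    1.07932047] 
 [[ 0.2 -1.9]
 [-1.9 -0.4]
 [ 2.7  1.3]
 [-0.4  2.9]
 [-1.8 -0.1]
 [ 1.2 -2. ]
 [ 0.3  0.5]]
8.4167 [127.47540037   1.46484538] [ 0.09275614  0.81100168 -0.02342372] 46.00625667764221 0.0
```

View pics/m5.png

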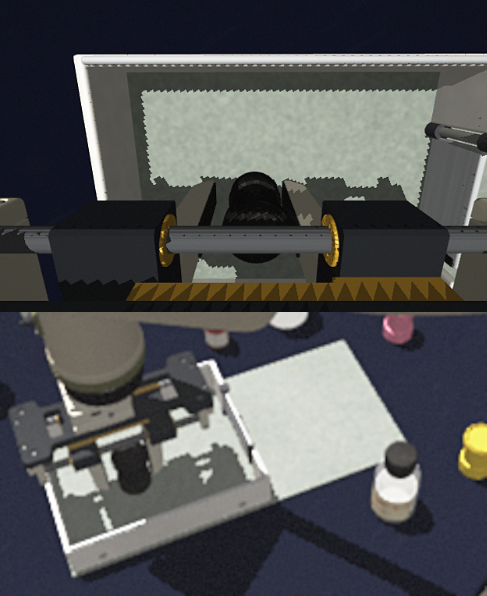

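The flap is shut (right side of the wrist view, about (450,180)) and the eyepiece stands between the fingers at (255,200). I'll open a little and lift clear.

>>> {"name": "carry_out", "arguments": {"moves": [[0, 2, 0, 0], [0, 2, 0, 0], [0, 0, 0, 0], [0, 0, 0, 0], [0, 0, 0, 0]], "hand": 70}}

```text
t: 8.83
tool_pos: [628.9, 160.7, 97.8]
orientation: [0.97, -0.243, 0.0, -0.0]
force: [0.6, -0.3, -1.1]
grip_width: 69.3
finger_force: 0.0
```

>>> {"name": "carry_out", "arguments": {"moves": [[0, 0, -10, 0], [0, 0, -20, 0], [0, 0, -30, 0], [0, 0, -30, 0], [0, 0, -30, 0]]}}

```text
t: 9.25
tool_pos: [628.6, 160.8, 219.6]
orientation: [0.97, -0.243, -0.0, 0.0]
force: [-0.0, 0.7, 0.1]
grip_width: 70.2
finger_force: 0.0
```

>>> {"name": "carry_out", "arguments": {"moves": [[0, 0, -20, 0], [0, 0, -10, 0], [0, 0, 0, 0], [0, 0, 0, 0], [0, 0, 0, 0]]}}

```text
t: 9.67
tool_pos: [628.0, 160.6, 245.5]
orientation: [0.97, -0.243, -0.001, 0.001]
force: [-0.5, -0.2, -1.2]
grip_width: 70.0
finger_force: 0.0
```

Run:
```python
from h import *
c=cap('wrist','w6.png');o=arm.observe();print(o['t'],o['tool_pos'],o['force'])
```

```text
9.7167 [627.81821949 160.57442598 245.13802268] [ 0.39399767  0.59755023 -0.42106707]
```

View pics/w6.png

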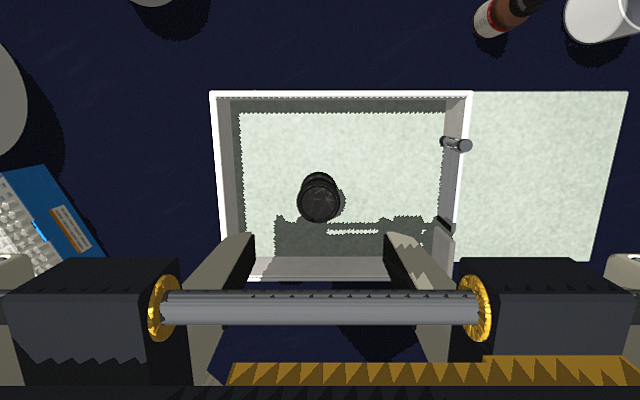

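The eyepiece stands upright in the pen at (319,198), the flap is shut in line with the front wall (edge at (444,222)), and the arm is clear.

```bash
python3 -c "
from station import arm
print(arm.hand_in())"
```

```text
the job is handed in; nothing more can be done
None
```

I've handed the job in: the eyepiece stands upright inside the pen with the flap shut behind it, and I never moved the arm near the beaker or bottles; the hand-in returned no verdict.

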